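Pack the courier case at the test station

ROBOT

A 6-joint arm with a two-finger parallel gripper is mounted at the origin on the work surface. World frame = base frame: x ahead of the robot, y to its left, z up, the work surface at z = 0. Lengths are in m, angles in rad, forces in N, time in s.
With the tool pointing down it reaches from about 0.225 to 0.875 m from the base axis. Payload 3.4 kg.
Tool frame: the origin (TCP) lies at the very end of the fingers, on their centre line; the grasp point (between the pads) lies 19 mm behind it; z points along the fingers, y is the line along which they close (so a half turn about z gives the same grasp; the last joint's range is limited). The gripper opens to 85 mm and grips with 20 to 120 N. Pads are 22 mm wide; open, the fingers measure 114 mm over their backs; the gripper's body (76 mm by 85 mm) begins 54 mm behind the grasp point. The pads swing forward as they close: fully open they stand 13 mm farther back than shut.
Start: joints at [0.987, 0.276, 1.505, -0, 1.361, -0.121], TCP at [0.257, 0.515, 0.231] pointing down, gripper open.
Joint ranges: [-2.89, 2.89], [-0.75, 2.08], [0.22, 2.7], [-1.18, 4.32], [0.11, 2.71], [-2.7, 2.7]. Speed limits (rad/s): [2.57, 2.57, 3.14, 3.14, 3.14, 3.14].

INTERFACE

Orientations are given as a unit quaternion [w, x, y, z].
In Python, from rig import manip gives the robot as it stands. The module is installed in compiled form; this text tells all that it offers.
- The arm moves only by the tool play_rows, never from a script. Its argument "motion" is a list of rows, each a list of 5 numbers: the shift along the tool's x, y, z in units of 40 mm (1.0 is 40 mm), then the turn about the tool's z in units of 10 degrees (1.0 is 10 degrees), then the finger opening in mm, from 0 to 85.4. A call has 1 to 5 rows; each row is the pose to reach, as a shift and turn from the pose commanded when the call began, along the tool's axes at that moment; what a row does not reach only later rows make up. A row lasts 1/8 s, in which the tool goes at most 62.5 mm and 10.7 degrees, less where a joint would pass 70% of its speed; a pose out of reach is approached as far as the arm can. A call with a gripper value outside its range is refused whole. The fingers move at their own pace and stop on an object; "newtons" is the grip in N (left out, the last holds). Time passes only in rows, so rows that repeat a pose let the fingers close. It gives the time, the measured TCP pose, the force, the opening and the grip force at its end, in the units of the state.
- manip.get_state(): the state, without advancing time (a new reading comes with each control period).
- manip.get_image(name): name is "scene" or "top" or "wrist"; returns a dict with "img" (384x512x3 uint8, red, green, blue), "range_z" (384x512 float32, m along the optical axis (not along the pixel's ray), 0 where there is no reading), "fx", "fy", "cx", "cy" (pixels), "R" (3x3) and "t" (3): a world point X has camera coordinates R X + t. Camera axes: x right, y down, z forward; pixel columns grow to the right and rows downward; lengths in m; the calibration is good to about 2 mm. A picture is of the moment at which its call begins.
- manip.sign_off(): hands the job in; it is judged then, once.
The state is a dict: "clock": time; "qpos": joint angles; "qd": joint speeds; "effort": joint torques, N m; "position": TCP position; "ee_rot": TCP orientation; "contact_force": force on the tool from outside, world axes, zero at the start; "moment": the same for the moment, N m; "width": finger opening in m; "gripper_force": force on a finger pad.
Only numpy, scipy, OpenCV 4.12 (cv2) and the standard library are available. Lean on these libraries where they do the work, as an engineer would, in place of code of your own. Each camera call takes 0.05 s, during which the arm holds its last target. There are 200 camera calls.

TASK

Pack the white transport case for the courier: seat the specimen pot, the specimen tube and the temperature logger each fully down in the foam block cut for it, keeping both specimens upright, then set the lid on so that it lies flat and closed all round. Leave the rack of small tubes and the tray of tests that are still developing where they are.

Things in the scene. Friction and masses are not known exactly. Their poses are not given: they have to be found in the camera images.
- pot: wide round specimen pot with a white screw cap, loose, standing upright: body 50 mm diameter, cap 55 mm diameter and 16 mm high, 62 mm high in all, about 70 g. Origin at the centre of its underside, z up.
- tube: tall narrow specimen tube with a white screw cap, flat bottom, loose, standing upright: body 28 mm diameter, cap 31 mm diameter and 18 mm high, 86 mm high in all, about 40 g. Origin at the centre of its underside, z up.
- logger: temperature logger, a grey block with a small screen and a button on top, loose, lying flat: 62 mm (its x) by 40 mm (its y) by 32 mm high, about 90 g; grip it across the 40 mm. Origin at the centre of its underside, z up.
- case: open white transport case, fixed to the table: outside 280 mm (its x) by 170 mm (its y), rim 105 mm above the table, walls and floor 5 mm thick. Origin at the centre of its underside on the table, z up. Inside, three dark grey foam blocks (light floors in their wells) stand in a row along the case's x, 90 mm apart, in any order.
- cell_pot: dark grey foam block in the case, fixed, 88 mm (x, along the case's x) by 156 mm (y) by 62 mm high, with the wide round well for the pot in the middle of its top: 62 mm diameter, 30 mm deep, 4 mm bevelled mouth. Origin at the centre of the block's underside, 5 mm above the table; block top 67 mm, well floor 37 mm above the table (seated pot's top 99 mm).
- cell_tube: dark grey foam block in the case, fixed, 88 mm (x, along the case's x) by 156 mm (y) by 62 mm high, with the narrow deep round well for the tube in the middle of its top: 39 mm diameter, 56 mm deep, 4 mm bevelled mouth. Origin at the centre of the block's underside, 5 mm above the table; block top 67 mm, well floor 11 mm above the table (seated tube's top 97 mm).
- cell_logger: dark grey foam block in the case, fixed, 88 x 156 x 62 mm like the others, with the shallow oblong pocket for the logger in the middle of its top: 74 mm (x, along the case's x) by 52 mm (y), 12 mm deep, 4 mm bevelled mouth; the logger fits either way round. Origin at the centre of the block's underside, 5 mm above the table; pocket floor 55 mm above the table (seated logger's top 87 mm).
- lid: loose lift-off lid, right way up on the table: white plate 296 (x) x 186 (y) x 8 mm, 320 g, with a 9 mm lip below that drops inside the case's rim with 6 to 8 mm play; black bar handle on top: along x, 132 mm long, 16 mm wide, 14 mm thick, middle 45 mm above the origin, 30 mm clear under it. Origin: centre of the plate's underside (9 mm above the table; 105 mm when closed). Fits either way round.
- rack: small white tube rack among the things, loose, 100 mm (x) by 50 mm (y), 58 mm high with its small capped tubes; it must not be moved. Origin at the centre of its underside.
- test_tray: low metal tray with six white test cassettes lying in it, behind the things, loose, 100 mm (x) by 220 mm (y) by 12 mm high; it must not be moved. Origin at the centre of its underside.
Mind the look-alikes: they are no part of the job. What is shaped like the logger but orange is not meant. Leave any orange look-alike of the pot alone.

How it is judged:
By the outcome, as a careful person would: the job done as asked, in the order asked, and still so for the second after the job is handed in, with the robot touching nothing.
It also fails if it takes over 112 s, if anything falls off the work surface, if the arm or the gripper's body presses on something with over 40 N, if the wrist force passes 120 N, or if a joint passes its speed limit or range.

## Working session

There is one attempt and no reset: what is moved stays moved. The work goes in short steps, Python scripts to look and compute and a tool call to move; the robot and the scene stay as the last step left them, time stands still between calls to the robot, and variables do not carry over. Pictures are saved under pics/ and viewed, at most 14 in all, crops included, and the job is handed in when it is done.

Besides the shell and the picture viewer there is one more tool, called after "Emit:" as a command line: name --pt "numbers of a row" for each row, then --argument value for the rest. play_rows: Moves the arm, as the interface text tells. Its arguments: {"type":"object","properties":{"motion":{"type":"array","items":{"type":"array","items":{"type":"number"}}},"newtons":{"type":"number"}},"required":["motion"]}

```bash
mkdir -p pics; cat > h.py <<'E'
import numpy as np, cv2
from rig import manip
def shot(name,fn=None):
    d=manip.get_image(name)
    if fn: cv2.imwrite('pics/'+fn,d['img'][:,:,::-1])
    return d
def cloud(d):
    z=d['range_z']; v,u=np.mgrid[:z.shape[0],:z.shape[1]]
    P=np.stack([(u-d['cx'])/d['fx']*z,(v-d['cy'])/d['fy']*z,z],-1)
    W=(P-d['t'])@d['R']; W[z==0]=np.nan
    return W
E
python3 - <<'E'
from h import *
s=manip.get_state(); print({k:np.round(v,3) for k,v in s.items()})
for n in('top','scene'):
    d=shot(n,n+'0.png'); np.savez(n+'0.npz',**d); print(n,d['fx'],d['cx'],d['cy'],np.round(d['R'],3).tolist(),np.round(d['t'],3))
E
```

```text
{'clock': np.float64(0.0), 'qpos': array([ 0.987,  0.277,  1.506, -0.   ,  1.361, -0.121]), 'qd': array([ 0.   , -0.   , -0.001, -0.002,  0.001,  0.001]), 'effort': array([ 2.0000e-03, -4.1678e+01, -2.4581e+01,  0.0000e+00,  1.1000e-02,
        0.0000e+00]), 'position': array([0.256, 0.514, 0.23 ]), 'ee_rot': array([-0.   ,  0.229,  0.973, -0.001]), 'contact_force': array([ 0.157, -0.011, -1.076]), 'moment': array([ 0.006, -0.019,  0.027]), 'gripper_force': np.float64(0.0), 'width': np.float64(0.085)}
top 387.9181623593802 263.85619168297836 190.99812697694142 [[-0.025, -0.999, -0.026], [-0.988, 0.029, -0.152], [0.153, 0.022, -0.988]] [0.009 0.566 0.833]
scene 417.4515976388911 253.91594264986588 190.80154334550423 [[-0.765, 0.644, 0.007], [0.376, 0.455, -0.807], [-0.523, -0.615, -0.59]] [ 0.462 -0.182  1.5  ]
```

View pics/top0.png

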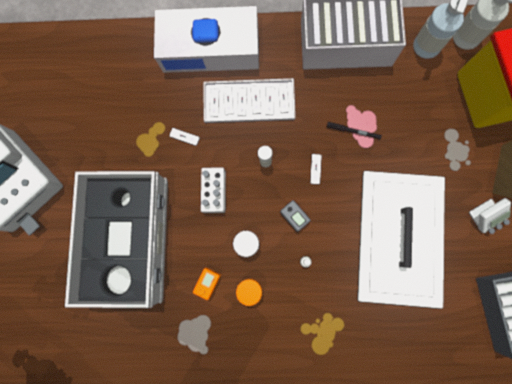

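View pics/scene0.png

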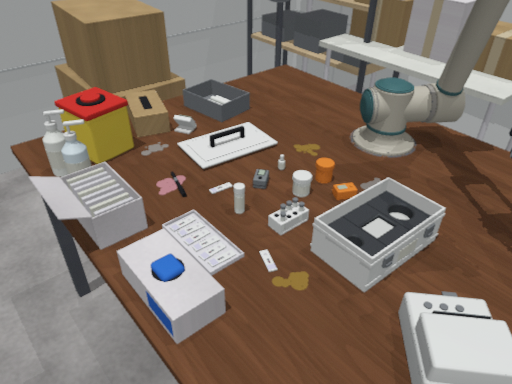

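The top view shows these candidates:
- **Pot:** the white pot at (246,244). The orange look-alike is at (249,293), and there is a tiny bottle at (306,262).
- **Tube:** the white-capped tube at (265,156). The rack tubes are at (212,190).
- **Logger:** the grey one at (295,215). The orange look-alike is at (206,284).
- **Lid:** (402,238).
- **Case wells:** tube at (122,198), logger at (119,239), pot at (118,280).

I choose white, white-capped and grey. Next I'll measure them and make a close crop.

```bash
python3 - <<'E'
from h import *
d=dict(np.load('top0.npz')); W=cloud(d); z=W[...,2]
np.savez('W0.npz',W=W)
def blob(name,u,v,r,lo,hi):
    m=np.zeros(z.shape,bool); m[v-r:v+r,u-r:u+r]=True
    m&=(z>lo)&(z<hi)
    n,l=cv2.connectedComponents(m.astype(np.uint8)); 
    k=np.bincount(l[m]).argmax(); P=W[l==k]
    q=(P[:,:2]*1000).astype(np.float32); rc=cv2.minAreaRect(q); c,rr=cv2.minEnclosingCircle(q)
    print(name,len(P),'z',np.round(np.percentile(P[:,2],[5,50,95]),3),'rect',np.round(rc[0]),np.round(rc[1]),round(rc[2],1),'circ',np.round(c),round(rr,1),'mean',np.round(q.mean(0)))
blob('pot',246,244,22,.055,.075)
blob('tube',265,153,15,.075,.1)
blob('logger',295,215,22,.022,.045)
blob('orlog',206,284,22,.022,.045)
blob('orpot',249,293,22,.05,.075)
blob('lidplate',402,238,80,.01,.03)
blob('handle',406,238,40,.04,.07)
blob('rack',212,190,28,.03,.07)
blob('tray',249,100,52,.005,.03)
blob('rim',117,240,75,.098,.115)
blob('foam',117,240,75,.060,.072)
blob('potfloor',118,280,22,.03,.045)
blob('tubefloor',122,198,20,.0,.03)
blob('logfloor',119,239,22,.05,.059)
c=d['img'][140:310,160:330][:,:,::-1]; cv2.imwrite('pics/crop.png',cv2.resize(c,None,fx=3.4,fy=3.4,interpolation=cv2.INTER_CUBIC))
E
```

```text
pot 507 z [0.058 0.061 0.063] rect [451.  37.] [55. 54.] 16.9 circ [451.  37.] 27.9 mean [451.  37.]
tube 161 z [0.08  0.085 0.087] rect [647. -10.] [28. 31.] 88.4 circ [647. -10.] 15.6 mean [645. -10.]
logger 480 z [0.028 0.031 0.034] rect [512. -74.] [62. 40.] 38.9 circ [512. -73.] 34.8 mean [511. -74.]
orlog 513 z [0.028 0.031 0.034] rect [365. 130.] [40. 61.] 63.3 circ [365. 129.] 34.8 mean [365. 129.]
orpot 545 z [0.058 0.061 0.063] rect [348.  32.] [55. 54.] 73.6 circ [348.  33.] 28.4 mean [348.  32.]
lidplate 10232 z [0.014 0.018 0.021] rect [ 457. -315.] [187. 297.] 84.0 circ [ 456. -316.] 172.6 mean [ 452. -313.]
handle 550 z [0.05  0.059 0.062] rect [ 456. -315.] [ 17. 132.] 84.0 circ [ 456. -315.] 66.0 mean [ 455. -313.]
rack 946 z [0.032 0.035 0.058] rect [577. 115.] [ 50. 100.] 89.6 circ [577. 114.] 54.7 mean [575. 114.]
tray 456 z [0.006 0.01  0.013] rect [800.  27.] [103. 219.] 0.1 circ [798.  27.] 119.2 mean [800.  25.]
rim 1419 z [0.099 0.104 0.106] rect [470. 316.] [173. 281.] 88.5 circ [470. 316.] 163.7 mean [467. 320.]
foam 6776 z [0.063 0.066 0.069] rect [470. 323.] [150. 271.] 88.6 circ [470. 323.] 153.9 mean [472. 326.]
potfloor 545 z [0.034 0.037 0.041] rect [379. 323.] [54. 56.] 70.0 circ [379. 321.] 30.8 mean [379. 325.]
tubefloor 125 z [0.008 0.012 0.028] rect [563. 325.] [18. 33.] 88.3 circ [562. 321.] 17.5 mean [564. 326.]
logfloor 773 z [0.052 0.055 0.057] rect [470. 317.] [53. 73.] 88.6 circ [470. 318.] 43.9 mean [470. 318.]
```

View pics/crop.png

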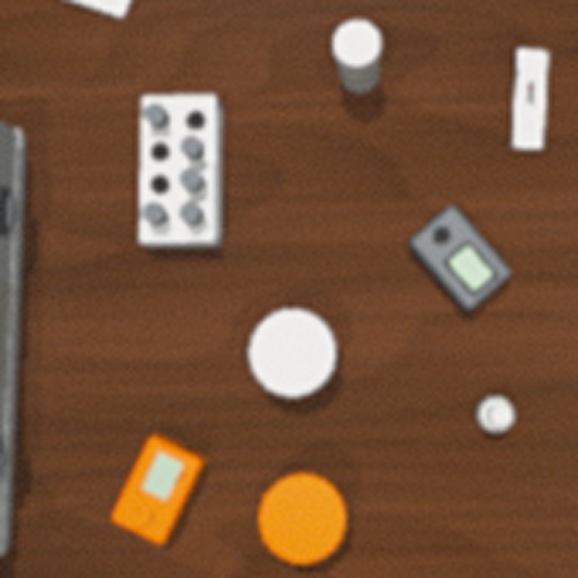

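The crop confirms the white pot (290,352), the white-capped tube (358,50) and the grey logger (460,260). Their measured sizes match the descriptions. Next I'll write a planning helper.

```bash
cat >> h.py <<'E'
def plan(x,y,z,yaw=None):
    "units from present pose to target (mm, closing line's world angle in deg)"
    from scipy.spatial.transform import Rotation as Ro
    s=manip.get_state(); q=s['ee_rot']; R=Ro.from_quat([q[1],q[2],q[3],q[0]]).as_matrix()
    dx=(np.array([x,y,z])/1000-s['position'])
    u=R.T@dx/.04
    a=np.degrees(np.arctan2(R[1,1],R[0,1])); t=0
    if yaw is not None: t=-((yaw-a+90)%180-90)/10
    print('t %.2f pos'%s['clock'],np.round(s['position']*1000,1),'closing %.1f'%a,'tilt',np.round(R[:2,2],3),'w %.1f'%(s['width']*1000),'g %.1f'%s['gripper_force'],'F',np.round(s['contact_force'],1),'->',np.round(u,2),round(t,2))
E
python3 -c "
from h import *
plan(451,37,180,88.5)
plan(451,37,35,88.5)"
```

```text
t 0.10 pos [256.4 514.1 230.5] closing 63.5 tilt [-0.001 -0.001] w 85.1 g 0.0 F [-0.1  0.9 -0.3] -> [-9.68 -8.5   1.27] -2.5
t 0.10 pos [256.4 514.1 230.5] closing 63.5 tilt [-0.001 -0.001] w 85.1 g 0.0 F [-0.1  0.9 -0.3] -> [-9.68 -8.49  4.9 ] -2.5
```

Emit:
play_rows --pt "-1.2 -1.0 0 -0.8 85" --pt "-2.3 -2.0 0 -1.6 85" --pt "-3.5 -3.0 0 -2.5 85" --pt "-4.6 -4.0 0.3 -2.5 85" --pt "-5.8 -5.1 0.6 -2.5 85"

```text
clock: 0.72
position: [0.3723, 0.2301, 0.2076]
ee_rot: [0.0, 0.013, 1.0, 0.0]
contact_force: [0.6, -0.2, -0.1]
width: 0.0848
gripper_force: 0.0
```

```bash
python3 -c "
from h import *
plan(451,37,110,88.5)
plan(451,37,35,88.5)"
```

```text
t 0.72 pos [372.3 230.1 207.6] closing 88.5 tilt [0.001 0.   ] w 84.8 g 0.0 F [ 0.6 -0.2 -0.1] -> [-2.09 -4.77  2.44] 0.0
t 0.72 pos [372.3 230.1 207.6] closing 88.5 tilt [0.001 0.   ] w 84.8 g 0.0 F [ 0.6 -0.2 -0.1] -> [-2.09 -4.77  4.32] 0.0
```

Emit:
play_rows --pt "-0.6 -1.4 0 0 85" --pt "-1.2 -2.8 0.5 0 85" --pt "-1.8 -4.0 1.0 0 85" --pt "-2.1 -4.77 1.6 0 85" --pt "-2.1 -4.77 1.8 0 85"

```text
clock: 1.35
position: [0.4505, 0.037, 0.1344]
ee_rot: [-0.001, 0.015, 1.0, -0.0]
contact_force: [-0.7, 1.0, 0.0]
width: 0.0851
gripper_force: 0.0
```

```bash
python3 -c "
from h import *
plan(451,37,35,88.5)"
```

```text
t 1.35 pos [450.5  37.  134.4] closing 88.3 tilt [-0.003 -0.   ] w 85.1 g 0.0 F [-0.7  1.   0. ] -> [-0.02 -0.    2.48] -0.02
```

Emit:
play_rows --pt "0 0 1.2 0 85" --pt "0 0 2.2 0 85" --pt "0 0 2.48 0 85" --pt "0 0 2.48 0 50" --pt "0 0 2.48 0 50" --newtons 30

```text
clock: 1.98
position: [0.4523, 0.0391, 0.0384]
ee_rot: [0.002, 0.013, 1.0, -0.0]
contact_force: [-1.8, -0.2, 1.9]
width: 0.0537
gripper_force: 31.4
```

Emit:
play_rows --pt "0 0 0 0 45" --pt "0 0 0 0 45" --pt "0 0 0 0 45" --pt "0 0 -0.3 0 45" --pt "0 0 -0.6 0 45"

```text
clock: 2.6
position: [0.4509, 0.0388, 0.0617]
ee_rot: [0.0, 0.013, 1.0, -0.0]
contact_force: [0.1, -0.8, -0.1]
width: 0.0538
gripper_force: 31.9
```

```bash
python3 -c "
from h import *
plan(380,318,170,88.5)
shot('wrist','w1.png')"
```

```text
t 2.60 pos [450.9  38.8  61.7] closing 88.5 tilt [ 0. -0.] w 53.8 g 31.9 F [ 0.1 -0.8 -0.1] -> [ 1.96  6.93 -2.71] -0.0
```

View pics/w1.png

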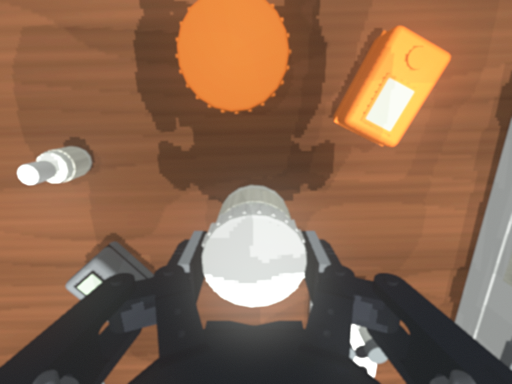

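The wrist view shows the pot cap (255,255) centred between the pads, held upright and clear of the table.

Emit:
play_rows --pt "0 0 -1.3 0 45" --pt "0.2 0.7 -2.7 0 45" --pt "0.6 2.2 -2.7 0 45" --pt "1.0 3.7 -2.7 0 45" --pt "1.4 5.1 -2.7 0 45"

```text
clock: 3.28
position: [0.3998, 0.246, 0.1696]
ee_rot: [0.001, 0.013, 1.0, 0.0]
contact_force: [0.5, -0.0, -1.0]
width: 0.0541
gripper_force: 32.5
```

```bash
python3 -c "
from h import *
plan(380,318,165,88.5)"
```

```text
t 3.27 pos [399.8 246.  169.6] closing 88.5 tilt [0.002 0.001] w 54.1 g 32.5 F [ 0.5 -0.  -1. ] -> [0.54 1.79 0.12] -0.0
```

Emit:
play_rows --pt "0.3 1.0 0 0 45" --pt "0.54 1.79 0 0 45" --pt "0.54 1.79 0 0 45" --pt "0.54 1.79 0 0 45" --pt "0.54 1.79 0.1 0 45"

```text
clock: 3.9
position: [0.381, 0.3156, 0.165]
ee_rot: [0.0, 0.014, 1.0, 0.0]
contact_force: [-0.2, 0.1, -1.0]
width: 0.0537
gripper_force: 32.5
```

```bash
python3 - <<'E'
from h import *
plan(380,318,74,88.5)
d=shot('top','t1.png'); W=cloud(d); z=W[...,2]
# held pot top: expected z ~.195
m=(np.abs(W[...,0]-.38)<.06)&(np.abs(W[...,1]-.318)<.06)
for lo,hi in((.03,.045),(.12,.25)):
    k=m&(z>lo)&(z<hi); P=W[k]*1000
    if len(P): print(lo,len(P),np.round(P.min(0)),np.round(P.max(0)))
c=d['img'][150:330,40:240][:,:,::-1]; cv2.imwrite('pics/t1c.png',cv2.resize(c,None,fx=3,fy=3))
E
```

```text
t 3.90 pos [381.  315.6 165. ] closing 88.4 tilt [0.001 0.   ] w 53.7 g 32.5 F [-0.2  0.1 -1. ] -> [0.03 0.06 2.27] -0.01
0.03 382 [348. 298.  32.] [410. 343.  45.]
0.12 496 [352. 258. 127.] [407. 338. 249.]
```

View pics/t1c.png

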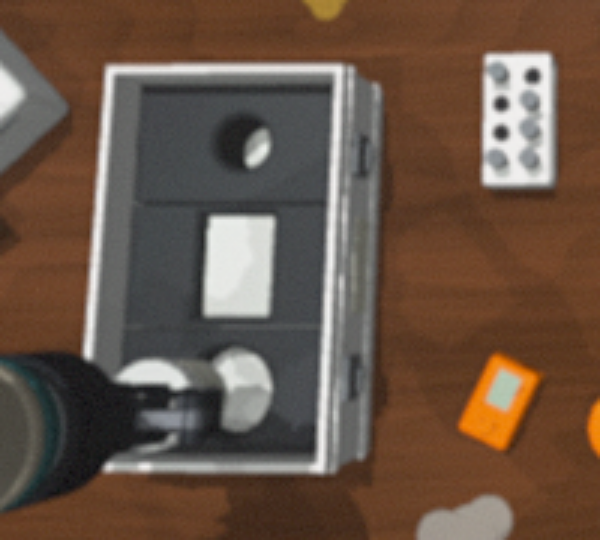

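The pot hangs over its well, at about (160,400) in the crop and displaced by parallax. Its x matches the well (379). I'll lower it.

Emit:
play_rows --pt "0.03 0.06 0.7 0 45" --pt "0.03 0.06 1.2 0 45" --pt "0.03 0.06 1.6 0 45" --pt "0.03 0.06 1.9 0 45" --pt "0.03 0.06 2.1 0 45"

```text
clock: 4.58
position: [0.3796, 0.3184, 0.0802]
ee_rot: [-0.0, 0.014, 1.0, -0.0]
contact_force: [-0.4, -0.3, -0.6]
width: 0.0542
gripper_force: 32.5
```

Emit:
play_rows --pt "0 0 0.05 0 45" --pt "0 0 0.1 0 45" --pt "0 0 0.14 0 45" --pt "0 0 0.14 0 45"

```text
clock: 5.08
position: [0.3797, 0.319, 0.0754]
ee_rot: [0.0, 0.013, 1.0, 0.0]
contact_force: [-0.4, -1.1, -1.1]
width: 0.054
gripper_force: 32.6
```

```bash
python3 -c "
from h import *
plan(380,318,75,88.5)"
```

```text
t 5.08 pos [379.7 319.   75.4] closing 88.5 tilt [0.001 0.   ] w 54.0 g 32.6 F [-0.4 -1.1 -1.1] -> [-0.01 -0.03  0.01] -0.0
```

Emit:
play_rows --pt "0 0 0.04 0 45" --pt "0 0 0.07 0 45" --pt "0 0 0.07 0 45"

```text
clock: 5.45
position: [0.3796, 0.3191, 0.0753]
ee_rot: [0.001, 0.013, 1.0, 0.0]
contact_force: [-4.6, -3.6, 20.0]
width: 0.0537
gripper_force: 34.3
```

Contact at the floor. I'll release and rise.

Emit:
play_rows --pt "0 0 -0.05 0 62" --pt "0 0 -0.05 0 72" --pt "0 0 -0.05 0 72" --pt "0 0 -0.8 0 72" --pt "0 0 -2.0 0 75"

```text
clock: 6.08
position: [0.3782, 0.3181, 0.1514]
ee_rot: [-0.002, 0.013, 1.0, -0.001]
contact_force: [0.2, 1.2, 0.4]
width: 0.0749
gripper_force: 0.0
```

```bash
python3 -c "
from h import *
plan(647,-10,180,88.5)"
```

```text
t 6.08 pos [378.2 318.1 151.4] closing 88.5 tilt [-0.004 -0.003] w 74.9 g 0.0 F [0.2 1.2 0.4] -> [-6.93 -8.02 -0.72] -0.0
```

Emit:
play_rows --pt "-0.9 -1.1 -0.6 0 75" --pt "-2.0 -2.2 -0.7 0 75" --pt "-3.0 -3.4 -0.7 0 75" --pt "-4.0 -4.6 -0.7 0 70" --pt "-5.0 -5.8 -0.7 0 65"

```text
clock: 6.7
position: [0.5743, 0.08, 0.1799]
ee_rot: [-0.0, 0.013, 1.0, 0.0]
contact_force: [0.4, 1.3, 0.3]
width: 0.0648
gripper_force: 0.0
```

```bash
python3 -c "
from h import *
plan(647,-10,150,88.5)"
```

```text
t 6.70 pos [574.3  80.  179.9] closing 88.5 tilt [-0.  0.] w 64.8 g 0.0 F [0.4 1.3 0.3] -> [-1.88 -2.2   0.75] -0.0
```

Emit:
play_rows --pt "-0.9 -1.1 0 0 65" --pt "-1.88 -2.2 0.2 0 65" --pt "-1.88 -2.2 0.6 0 65" --pt "-1.88 -2.2 0.7 0 65" --pt "-1.88 -2.2 0.7 0 65"

```text
clock: 7.32
position: [0.6449, -0.007, 0.1518]
ee_rot: [-0.001, 0.013, 1.0, 0.0]
contact_force: [-0.7, 0.9, -0.3]
width: 0.0651
gripper_force: 0.0
```

```bash
python3 - <<'E'
from h import *
plan(647,-10,60,88.5)
d=shot('wrist','w2.png')
W=cloud(d); z=W[...,2]
m=(np.abs(W[...,0]-.647)<.03)&(np.abs(W[...,1]+.01)<.03)&(z>.08)&(z<.095)
P=W[m]*1000; print(len(P), np.round(np.percentile(P,[2,50,98],axis=0)) if len(P) else '')
d=shot('top'); W=cloud(d); z=W[...,2]
m=(np.abs(W[...,0]-.38)<.04)&(np.abs(W[...,1]-.318)<.045)&(z>.085)&(z<.11)
P=W[m]*1000; print('pot',len(P), np.round(np.percentile(P,[2,50,98],axis=0)) if len(P) else '')
E
```

```text
t 7.33 pos [644.9  -7.  151.8] closing 88.6 tilt [-0.002  0.001] w 65.1 g 0.0 F [-0.7  0.9 -0.3] -> [-0.06 -0.07  2.3 ] 0.01
1018 [[632. -25.  82.]
 [645. -11.  87.]
 [659.   3.  88.]]
pot 610 [[355. 294.  88.]
 [379. 318.  98.]
 [404. 344. 101.]]
```

Emit:
play_rows --pt "-0.04 -0.09 0.8 0 65" --pt "-0.04 -0.09 1.8 0 65" --pt "-0.04 -0.09 2.3 0 65" --pt "-0.04 -0.09 2.3 0 30" --pt "-0.04 -0.09 2.3 0 22"

```text
clock: 8.05
position: [0.6486, -0.0115, 0.062]
ee_rot: [0.001, 0.013, 1.0, -0.0]
contact_force: [-0.6, 0.0, 2.0]
width: 0.03
gripper_force: 31.8
```

Emit:
play_rows --pt "0 0 0 0 22" --pt "0 0 0 0 22" --pt "0 0 -0.6 0 22" --pt "0 0 -1.8 0 22" --pt "0 0 -3.1 0 22"

```text
clock: 8.68
position: [0.6471, -0.012, 0.1853]
ee_rot: [-0.001, 0.013, 1.0, 0.0]
contact_force: [1.4, -0.5, 0.2]
width: 0.03
gripper_force: 29.8
```

```bash
python3 - <<'E'
from h import *
plan(560,314,190,88.5)
E
```

```text
t 8.68 pos [647.1 -12.  185.3] closing 88.5 tilt [-0.001  0.   ] w 30.0 g 29.8 F [ 1.4 -0.5  0.2] -> [ 2.39  8.09 -0.11] -0.0
```

Emit:
play_rows --pt "0.3 1.2 -0.2 0 22" --pt "0.7 2.6 -0.2 0 22" --pt "1.1 4.0 -0.2 0 22" --pt "1.5 5.4 -0.2 0 22" --pt "1.9 6.6 -0.2 0 22"

```text
clock: 9.3
position: [0.5779, 0.2559, 0.1928]
ee_rot: [0.0, 0.013, 1.0, 0.0]
contact_force: [1.2, -0.0, 0.6]
width: 0.0299
gripper_force: 29.8
```

```bash
python3 - <<'E'
from h import *
plan(560,314,190,88.5)
E
```

```text
t 9.30 pos [577.9 255.9 192.8] closing 88.5 tilt [0.001 0.   ] w 29.9 g 29.8 F [ 1.2 -0.   0.6] -> [0.49 1.44 0.07] 0.0
```

Emit:
play_rows --pt "0.3 0.9 0 0 22" --pt "0.49 1.44 0 0 22" --pt "0.49 1.44 0 0 22" --pt "0.49 1.44 0 0 22" --pt "0.49 1.44 0 0 22"

```text
clock: 9.93
position: [0.5612, 0.3106, 0.1924]
ee_rot: [0.0, 0.014, 1.0, -0.0]
contact_force: [-0.1, -0.3, -0.1]
width: 0.0301
gripper_force: 29.8
```

```bash
python3 - <<'E'
from h import *
plan(560,314,72,88.5)
d=shot('top'); W=cloud(d); z=W[...,2]
m=(np.abs(W[...,0]-.56)<.05)&(np.abs(W[...,1]-.314)<.06)
for lo,hi in((.005,.02),(.06,.07),(.13,.225)):
    P=W[m&(z>lo)&(z<hi)]*1000
    if len(P): print(lo,len(P),np.round(np.percentile(P,[1,50,99],axis=0)).tolist())
# rows of held tube: x-extent by z
k=m&(z>.13)&(z<.20); P=W[k]*1000
for a in range(120,220,10):
    Q=P[(P[:,2]>=a)&(P[:,2]<a+10)]
    if len(Q)>5: print(a,len(Q),np.round([Q[:,0].min(),Q[:,0].max(),Q[:,1].min(),Q[:,1].max()]))
E
```

```text
t 9.93 pos [561.2 310.6 192.4] closing 88.4 tilt [ 0. -0.] w 30.1 g 29.8 F [-0.1 -0.3 -0.1] -> [0.03 0.08 3.01] -0.01
0.005 95 [[549.0, 316.0, 6.0], [564.0, 325.0, 11.0], [578.0, 334.0, 20.0]]
0.06 1628 [[510.0, 255.0, 62.0], [547.0, 300.0, 66.0], [604.0, 372.0, 69.0]]
0.13 229 [[544.0, 290.0, 131.0], [549.0, 303.0, 175.0], [569.0, 332.0, 219.0]]
130 27 [545. 570. 298. 311.]
140 23 [545. 571. 298. 314.]
150 30 [545. 568. 298. 309.]
160 25 [545. 565. 298. 316.]
170 16 [545. 553. 299. 317.]
180 17 [545. 550. 302. 316.]
190 8 [544. 551. 290. 312.]
```

Emit:
play_rows --pt "-0.01 0.06 0.7 0 22" --pt "-0.01 0.06 1.3 0 22" --pt "-0.01 0.06 1.8 0 22" --pt "-0.01 0.06 2.2 0 22" --pt "-0.01 0.06 2.5 0 22"

```text
clock: 10.6
position: [0.5612, 0.314, 0.0917]
ee_rot: [-0.0, 0.014, 1.0, -0.0]
contact_force: [0.4, 0.6, -0.9]
width: 0.0298
gripper_force: 29.8
```

Emit:
play_rows --pt "0 0 0.2 0 22" --pt "0 0 0.35 0 22" --pt "0 0 0.42 0 22" --pt "0 0 0.5 0 22" --pt "0 0 0.5 0 22"

```text
clock: 11.22
position: [0.5615, 0.3147, 0.073]
ee_rot: [0.001, 0.013, 1.0, 0.0]
contact_force: [-0.6, 1.3, 1.9]
width: 0.0297
gripper_force: 29.9
```

```bash
python3 - <<'E'
from h import *
plan(561.5,313,72,88.5)
E
```

```text
t 11.22 pos [561.5 314.7  73. ] closing 88.5 tilt [0.001 0.001] w 29.7 g 29.9 F [-0.6  1.3  1.9] -> [-0.   -0.04  0.03] -0.0
```

Emit:
play_rows --pt "0 0 0.04 0 22" --pt "0 0 0.08 0 22" --pt "0 0 0.08 0 22"

```text
clock: 11.6
position: [0.5623, 0.3149, 0.0729]
ee_rot: [0.002, 0.013, 1.0, 0.001]
contact_force: [-3.1, -1.6, 16.1]
width: 0.0302
gripper_force: 31.2
```

Emit:
play_rows --pt "0 0 -0.05 0 40" --pt "0 0 -0.05 0 55" --pt "0 0 -0.05 0 60" --pt "0 0 -0.8 0 60" --pt "0 0 -2.2 0 70"

```text
clock: 12.22
position: [0.5592, 0.3136, 0.1548]
ee_rot: [-0.003, 0.013, 1.0, -0.001]
contact_force: [0.5, 0.4, 0.2]
width: 0.07
gripper_force: 0.0
```

```bash
python3 -c "
from h import *
plan(512,-74,150,128.9)"
```

```text
t 12.22 pos [559.2 313.6 154.8] closing 88.5 tilt [-0.007 -0.003] w 70.0 g 0.0 F [0.5 0.4 0.2] -> [ 0.92 -9.72  0.15] -4.04
```

Emit:
play_rows --pt "0.1 -1.3 -0.1 0 70" --pt "0.2 -2.7 -0.1 -1.0 70" --pt "0.4 -4.1 -0.1 -2.0 70" --pt "0.5 -5.5 -0.1 -3.0 70" --pt "0.7 -6.9 -0.1 -4.04 70"

```text
clock: 12.85
position: [0.5259, 0.0398, 0.1609]
ee_rot: [-0.0, -0.332, 0.943, -0.0]
contact_force: [-0.3, -0.5, -0.6]
width: 0.0702
gripper_force: 0.0
```

```bash
python3 -c "
from h import *
plan(512,-74,120,128.9)"
```

```text
t 12.85 pos [525.9  39.8 160.9] closing 128.8 tilt [ 0. -0.] w 70.2 g 0.0 F [-0.3 -0.5 -0.6] -> [ 2.05 -2.    1.02] -0.01
```

Emit:
play_rows --pt "1.0 -1.0 0 0 70" --pt "2.05 -2.0 0.2 0 70" --pt "2.05 -2.0 0.7 0 70" --pt "2.05 -2.0 1.0 0 70" --pt "2.05 -2.0 1.0 0 70"

```text
clock: 13.48
position: [0.511, -0.0713, 0.1201]
ee_rot: [-0.001, -0.33, 0.944, 0.001]
contact_force: [-0.4, 0.7, 0.5]
width: 0.07
gripper_force: 0.0
```

```bash
python3 - <<'E'
from h import *
plan(512,-74,12,128.9)
W=cloud(shot('wrist','w3.png')); z=W[...,2]
m=(np.abs(W[...,0]-.512)<.05)&(np.abs(W[...,1]+.074)<.05)&(z>.022)&(z<.045)
q=(W[m][:,:2]*1000).astype(np.float32); print(cv2.minAreaRect(q),np.median(W[m][:,2]))
W=cloud(shot('top')); z=W[...,2]
for n,x,y in(('pot',.38,.318),('tube',.56,.314)):
    m=(np.abs(W[...,0]-x)<.04)&(np.abs(W[...,1]-y)<.045)&(z>.085)&(z<.11)
    P=W[m]*1000; print(n,len(P), np.round(np.percentile(P,[2,50,98],axis=0)) if len(P) else '')
E
```

```text
t 13.47 pos [511.  -71.3 120.1] closing 128.5 tilt [-0.003  0.001] w 70.0 g 0.0 F [-0.4  0.7  0.5] -> [ 0.02 -0.07  2.7 ] -0.04
((511.8914794921875, -75.66950988769531), (61.579994201660156, 40.1191520690918), 39.11720275878906) 0.03285750507506229
pot 615 [[354. 294.  88.]
 [379. 318.  98.]
 [404. 344. 101.]]
tube 182 [[546. 301.  86.]
 [559. 314.  96.]
 [573. 330.  99.]]
```

View pics/w3.png

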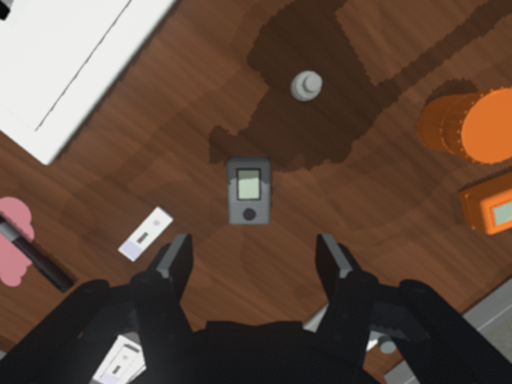

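The wrist view shows the grey logger at (250,190), square to the pads, with the tiny bottle at (307,85) well clear. The pot and tube tops read 98 and 96 mm, so both are seated.

Emit:
play_rows --pt "0.02 -0.08 1.0 0 70" --pt "0.02 -0.08 2.1 0 70" --pt "0.02 -0.08 2.7 0 70" --pt "0.02 -0.08 2.7 0 70" --pt "0.02 -0.08 2.7 0 34" --newtons 40

```text
clock: 14.2
position: [0.5145, -0.075, 0.0144]
ee_rot: [0.001, -0.33, 0.944, -0.001]
contact_force: [1.1, -0.1, 0.0]
width: 0.0532
gripper_force: 0.0
```

Emit:
play_rows --pt "0 0 0 0 32" --pt "0 0 0 0 32" --pt "0 0 0 0 32" --pt "0 0 -1.0 0 32" --pt "0 0 -2.2 0 32"

```text
clock: 14.82
position: [0.5122, -0.0749, 0.1017]
ee_rot: [-0.001, -0.329, 0.944, 0.001]
contact_force: [0.6, -0.3, -1.3]
width: 0.0391
gripper_force: 41.7
```

```bash
python3 - <<'E'
from h import *
plan(470,316,170,88.5)
shot('wrist','w4.png')
E
```

```text
t 14.82 pos [512.2 -74.9 101.7] closing 128.4 tilt [-0.002  0.001] w 39.1 g 41.7 F [ 0.6 -0.3 -1.3] -> [-5.25  8.31 -1.7 ] 3.99
```

View pics/w4.png

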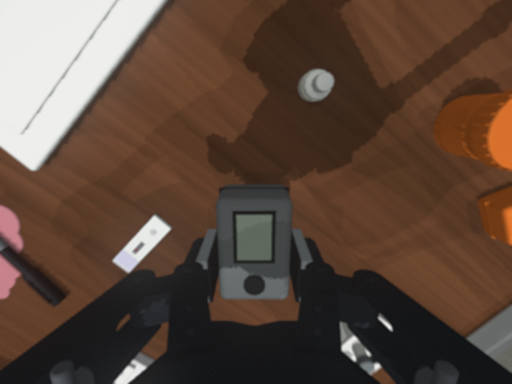

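The logger is held level, at (255,243) in the image. I'll carry it to its pocket.

Emit:
play_rows --pt "-0.2 0.4 -1.2 0 32" --pt "-0.9 1.5 -1.7 0.9 32" --pt "-1.6 2.7 -1.7 1.9 32" --pt "-2.4 3.9 -1.7 2.9 32" --pt "-3.2 5.1 -1.7 3.99 32"

```text
clock: 15.5
position: [0.4872, 0.1584, 0.1697]
ee_rot: [0.001, -0.004, 1.0, 0.0]
contact_force: [0.7, -0.5, -1.8]
width: 0.0387
gripper_force: 41.7
```

```bash
python3 - <<'E'
from h import *
plan(470,316,160,88.5)
E
```

```text
t 15.50 pos [487.2 158.4 169.7] closing 90.5 tilt [0.001 0.   ] w 38.7 g 41.7 F [ 0.7 -0.5 -1.8] -> [0.4  3.94 0.24] 0.2
```

Emit:
play_rows --pt "0.1 1.3 0 0.2 32" --pt "0.3 2.6 0 0.2 32" --pt "0.4 3.94 0 0.2 32" --pt "0.4 3.94 0.2 0.2 32" --pt "0.4 3.94 0.2 0.2 32"

```text
clock: 16.12
position: [0.4684, 0.3135, 0.1603]
ee_rot: [-0.001, 0.01, 1.0, -0.001]
contact_force: [-1.3, -0.2, -1.1]
width: 0.0388
gripper_force: 41.7
```

```bash
python3 - <<'E'
from h import *
plan(470,316,69,88.5)
W=cloud(shot('top','t4.png')); z=W[...,2]
m=(np.abs(W[...,0]-.47)<.06)&(np.abs(W[...,1]-.316)<.06)
for lo,hi in((.05,.059),(.145,.185)):
    P=W[m&(z>lo)&(z<hi)]*1000
    if len(P): print(lo,len(P),np.round(np.percentile(P,[1,50,99],axis=0)).tolist())
E
```

```text
t 16.12 pos [468.4 313.5 160.3] closing 88.9 tilt [-0.002 -0.002] w 38.8 g 41.7 F [-1.3 -0.2 -1.1] -> [-0.04  0.07  2.28] 0.04
0.05 608 [[433.0, 293.0, 51.0], [469.0, 313.0, 55.0], [507.0, 336.0, 58.0]]
0.145 384 [[434.0, 294.0, 150.0], [448.0, 305.0, 176.0], [495.0, 332.0, 180.0]]
```

Emit:
play_rows --pt "-0.13 0.08 0.7 0.04 32" --pt "-0.13 0.08 1.3 0.04 32" --pt "-0.13 0.08 1.7 0.04 32" --pt "-0.13 0.08 2.0 0.04 32" --pt "-0.13 0.08 2.0 0.04 32"

```text
clock: 16.8
position: [0.4743, 0.3167, 0.0806]
ee_rot: [-0.001, 0.014, 1.0, -0.0]
contact_force: [-0.3, 0.8, -0.7]
width: 0.0392
gripper_force: 41.7
```

```bash
python3 - <<'E'
from h import *
plan(473.5,316.5,69,88.5)
W=cloud(shot('top')); z=W[...,2]
m=(np.abs(W[...,0]-.47)<.043)&(np.abs(W[...,1]-.316)<.06)
P=W[m&(z>.088)&(z<.105)]*1000
print(len(P),np.round(np.percentile(P,[1,50,99],axis=0)).tolist())
E
```

```text
t 16.80 pos [474.3 316.7  80.6] closing 88.4 tilt [-0.001 -0.001] w 39.2 g 41.7 F [-0.3  0.8 -0.7] -> [ 0.02 -0.01  0.29] -0.01
244 [[442.0, 298.0, 89.0], [454.0, 312.0, 96.0], [501.0, 337.0, 100.0]]
```

Emit:
play_rows --pt "0.02 0 0.1 0 32" --pt "0.02 0 0.2 0 32" --pt "0.02 0 0.27 0 32" --pt "0.02 0 0.31 0 32" --pt "0.02 0 0.31 0 32"

```text
clock: 17.48
position: [0.4737, 0.3175, 0.0699]
ee_rot: [0.0, 0.014, 1.0, 0.0]
contact_force: [-2.0, -0.8, 5.7]
width: 0.0388
gripper_force: 42.5
```

Emit:
play_rows --pt "0 0 0.04 0 32" --pt "0 0 0.04 0 32"

```text
clock: 17.73
position: [0.4737, 0.3175, 0.0699]
ee_rot: [0.001, 0.014, 1.0, 0.0]
contact_force: [-5.4, -1.0, 15.6]
width: 0.039
gripper_force: 43.6
```

Emit:
play_rows --pt "0 0 -0.05 0 55" --pt "0 0 -0.05 0 62" --pt "0 0 -0.05 0 65" --pt "0 0 -0.8 0 65" --pt "0 0 -2.2 0 60"

```text
clock: 18.35
position: [0.4722, 0.3165, 0.1534]
ee_rot: [-0.003, 0.014, 1.0, -0.002]
contact_force: [1.2, -0.2, 1.4]
width: 0.0599
gripper_force: 0.0
```

```bash
python3 - <<'E'
from h import *
plan(456,-314.5,150,174)
E
```

```text
t 18.35 pos [472.2 316.5 153.4] closing 88.4 tilt [-0.006 -0.003] w 59.9 g 0.0 F [ 1.2 -0.2  1.4] -> [ -0.04 -15.78   0.13] -8.56
```

Emit:
play_rows --pt "0 -1.4 -0.2 0 60" --pt "0 -2.8 -0.2 0.2 60" --pt "0 -4.2 -0.2 0.44 60" --pt "0 -5.7 -0.2 0.44 60" --pt "0 -7.2 -0.2 0.44 60"

```text
clock: 18.98
position: [0.4656, 0.0277, 0.163]
ee_rot: [0.0, 0.052, 0.999, 0.0]
contact_force: [1.5, 0.3, -0.4]
width: 0.0602
gripper_force: 0.0
```

```bash
python3 - <<'E'
from h import *
plan(456,-314.5,150,84)
d=shot('top','t5.png'); W=cloud(d); z=W[...,2]
for n,x,y in(('pot',.38,.318),('tube',.56,.314),('logger',.47,.316)):
    m=(np.abs(W[...,0]-x)<.042)&(np.abs(W[...,1]-y)<.045)&(z>.075)&(z<.11)
    P=W[m]*1000; print(n,len(P), np.round(np.percentile(P,[2,50,98],axis=0)).tolist())
m=(W[...,0]>.36)&(W[...,0]<.64)&(W[...,1]>.405)&(W[...,1]<.55)&(z>.02)
for a in range(405,550,15):
    k=m&(W[...,1]*1000>a)&(W[...,1]*1000<a+15); print(a,np.round(np.nanmax(z[k]),3) if k.any() else 0, end='; ')
c=d['img'][150:330,40:240][:,:,::-1]; cv2.imwrite('pics/t5c.png',cv2.resize(c,None,fx=3,fy=3))
E
```

```text
t 18.98 pos [465.6  27.7 163. ] closing 84.0 tilt [ 0. -0.] w 60.2 g 0.0 F [ 1.5  0.3 -0.4] -> [-0.65 -8.53  0.33] 0.0
pot 628 [[354.0, 294.0, 86.0], [379.0, 317.0, 98.0], [404.0, 344.0, 101.0]]
tube 197 [[545.0, 301.0, 81.0], [559.0, 313.0, 96.0], [573.0, 329.0, 98.0]]
logger 571 [[440.0, 299.0, 78.0], [470.0, 316.0, 86.0], [500.0, 337.0, 89.0]]
405 0; 420 0; 435 0; 450 0; 465 0.066; 480 0.072; 495 0.073; 510 0.075; 525 0.075; 540 0.094;
```

View pics/t5c.png

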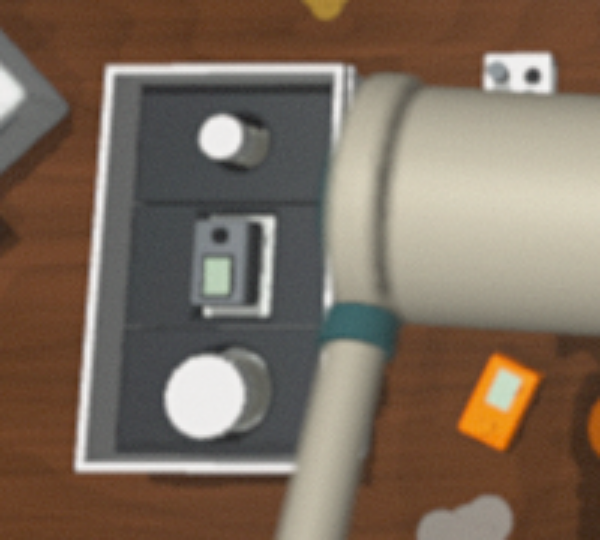

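All three are seated upright or flat: tube (220,135), logger (220,260), pot (205,395). Their heights are 96, 86 and 98 mm. Next is the lid.

Emit:
play_rows --pt "-0.1 -1.5 0 0 60" --pt "-0.2 -3.0 0 0 60" --pt "-0.3 -4.5 0 0 60" --pt "-0.4 -6.0 0 0 60" --pt "-0.6 -7.3 0 0 60"

```text
clock: 19.65
position: [0.4588, -0.2654, 0.1629]
ee_rot: [-0.0, 0.053, 0.999, 0.0]
contact_force: [0.5, 0.3, -0.3]
width: 0.0598
gripper_force: 0.0
```

```bash
python3 - <<'E'
from h import *
plan(456,-314.5,150,84)
E
```

```text
t 19.65 pos [ 458.8 -265.4  162.9] closing 83.9 tilt [-0.  0.] w 59.8 g 0.0 F [ 0.5  0.3 -0.3] -> [-0.06 -1.23  0.32] -0.01
```

Emit:
play_rows --pt "-0.06 -0.8 0 0 60" --pt "-0.06 -1.23 0 0 60" --pt "-0.06 -1.23 0.3 0 60" --pt "-0.06 -1.23 0.9 0 60" --pt "-0.06 -1.23 0.9 0 60"

```text
clock: 20.27
position: [0.455, -0.3095, 0.1249]
ee_rot: [-0.002, 0.052, 0.999, 0.002]
contact_force: [-0.4, -0.0, 0.8]
width: 0.0601
gripper_force: 0.0
```

```bash
python3 - <<'E'
from h import *
plan(456,-314.5,36,84)
W=cloud(shot('wrist')); z=W[...,2]
m=(np.abs(W[...,0]-.456)<.09)&(np.abs(W[...,1]+.315)<.03)&(z>.05)&(z<.07)
q=(W[m][:,:2]*1000).astype(np.float32); print(cv2.minAreaRect(q),np.median(W[m][:,2]))
E
```

```text
t 20.27 pos [ 455.  -309.5  124.9] closing 84.1 tilt [-0.004  0.005] w 60.1 g 0.0 F [-0.4 -0.   0.8] -> [-0.05 -0.13  2.22] 0.01
((456.1169128417969, -316.9201354980469), (16.077205657958984, 131.44082641601562), 84.04451751708984) 0.061423415382654965
```

Emit:
play_rows --pt "-0.04 -0.15 0.8 0 60" --pt "-0.04 -0.15 1.7 0 60" --pt "-0.04 -0.15 2.22 0 60" --pt "-0.04 -0.15 2.22 0 60" --pt "-0.04 -0.15 2.22 0 20" --newtons 100

```text
clock: 20.95
position: [0.4584, -0.319, 0.0397]
ee_rot: [0.001, 0.052, 0.999, -0.001]
contact_force: [0.7, -0.2, -0.2]
width: 0.0429
gripper_force: 0.0
```

Emit:
play_rows --pt "0 0 0 0 8" --pt "0 0 0 0 8" --pt "0 0 0 0 8" --pt "0 0 0 0 8" --pt "0 0 0 0 8"

```text
clock: 21.58
position: [0.4582, -0.3189, 0.04]
ee_rot: [0.001, 0.052, 0.999, -0.0]
contact_force: [-0.2, 1.7, 5.2]
width: 0.0136
gripper_force: 97.9
```

Emit:
play_rows --pt "0 0 -0.2 0 8" --pt "0 0 -0.8 0 8" --pt "0 0 -1.7 0 8" --pt "0 0 -2.7 0 8" --pt "0 0 -3.7 0 8"

```text
clock: 22.2
position: [0.4569, -0.3185, 0.1875]
ee_rot: [-0.0, 0.052, 0.999, 0.0]
contact_force: [0.1, -0.9, -4.0]
width: 0.0138
gripper_force: 98.0
```

```bash
python3 - <<'E'
from h import *
plan(470,316,180,88.5)
d=shot('top','t6.png'); W=cloud(d); z=W[...,2]
m=(np.abs(W[...,0]-.456)<.2)&(np.abs(W[...,1]+.315)<.15)&(z>.13)&(z<.2)
P=W[m]; A=np.c_[P[:,:2],np.ones(len(P))]; 
for _ in range(5):
    c=np.linalg.lstsq(A,P[:,2],rcond=None)[0]; k=abs(A@c-P[:,2])<.006; A,P=A[k],P[k]
print('tilt',c,len(P),np.median(P[:,2])); print(cv2.minAreaRect((P[:,:2]*1000).astype(np.float32)))
E
```

```text
t 22.20 pos [ 456.9 -318.5  187.5] closing 84.0 tilt [-0.001  0.001] w 13.8 g 98.0 F [ 0.1 -0.9 -4. ] -> [ 1.33 15.81  0.2 ] -0.45
tilt [-0.00373773 -0.00268737  0.16604604] 12632 0.16538626919408522
((454.87249755859375, -316.3563232421875), (187.3040313720703, 296.1301574707031), 84.02212524414062)
```

View pics/t6.png

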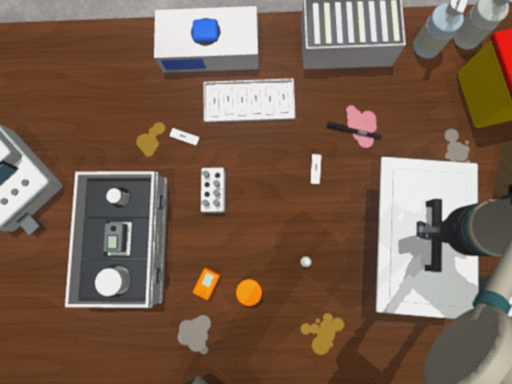

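The lid is held level (tilt below 0.4°), with its plate centred at (430,238). I'll carry it across.

Emit:
play_rows --pt "0 0.7 0 0 8" --pt "0 2.0 0 0 8" --pt "0.1 3.3 0 0 8" --pt "0.2 4.6 0 0 8" --pt "0.4 5.9 0 0 8"

```text
clock: 22.88
position: [0.4657, -0.0808, 0.1859]
ee_rot: [-0.0, 0.052, 0.999, 0.0]
contact_force: [0.8, -0.1, -3.8]
width: 0.014
gripper_force: 98.2
```

Emit:
play_rows --pt "0 1.3 0 0 8" --pt "0.1 2.6 0 0 8" --pt "0.3 3.9 0 0 8" --pt "0.4 5.2 0 0 8" --pt "0.5 6.5 0 0 8"

```text
clock: 23.5
position: [0.4727, 0.1797, 0.186]
ee_rot: [-0.0, 0.052, 0.999, -0.0]
contact_force: [1.1, -0.7, -3.3]
width: 0.0138
gripper_force: 98.2
```

```bash
python3 - <<'E'
from h import *
plan(472,314,187,88.5)
E
```

```text
t 23.50 pos [472.7 179.7 186. ] closing 84.0 tilt [-0. -0.] w 13.8 g 98.2 F [ 1.1 -0.7 -3.3] -> [ 0.37  3.34 -0.03] -0.45
```

Emit:
play_rows --pt "0.1 1.1 0 -0.2 8" --pt "0.3 2.2 0 -0.45 8" --pt "0.37 3.0 0 -0.45 8" --pt "0.37 3.4 0 -0.45 8" --pt "0.37 3.4 0 -0.45 8"

```text
clock: 24.12
position: [0.4728, 0.3152, 0.1859]
ee_rot: [-0.0, 0.012, 1.0, -0.0]
contact_force: [-0.2, -0.3, -3.5]
width: 0.0136
gripper_force: 98.3
```

```bash
cat > lid.py <<'E'
from h import *
plan(472,314,150,88.5)
d=shot('top','lid.png'); W=cloud(d); z=W[...,2]
m=(np.abs(W[...,0]-.47)<.2)&(np.abs(W[...,1]-.316)<.14)&(z>.108)&(z<.2)
P=W[m]; zt=np.median(P[:,2]); P=P[abs(P[:,2]-zt)<.012]; A=np.c_[P[:,:2],np.ones(len(P))]
for _ in range(5):
    c=np.linalg.lstsq(A,P[:,2],rcond=None)[0]; k=abs(A@c-P[:,2])<.006; A,P=A[k],P[k]
print('tilt',np.round(c,4),len(P),np.median(P[:,2])); print(cv2.minAreaRect((P[:,:2]*1000).astype(np.float32)))
print(np.round(np.percentile(P,[.3,99.7],axis=0),3).tolist())
E
python3 lid.py
```

```text
t 24.12 pos [472.8 315.2 185.9] closing 88.6 tilt [-0.    -0.001] w 13.6 g 98.3 F [-0.2 -0.3 -3.5] -> [ 0.02 -0.03  0.9 ] 0.01
tilt [-0.0023  0.0031  0.1639] 12338 0.16397901048710728
((470.57763671875, 316.4259948730469), (186.99989318847656, 295.89093017578125), 88.62116241455078)
[[0.323, 0.222, 0.158], [0.617, 0.41, 0.168]]
```

The lid is measured at (470.6, 316.4), angle 88.6°, against the case at (470, 316), 88.5°. I'll lower it.

Emit:
play_rows --pt "0 0 0.3 0 8" --pt "0 0 0.6 0 8" --pt "0 0 0.85 0 8" --pt "0 0 1.05 0 8" --pt "0 0 1.15 0 8"

```text
clock: 24.8
position: [0.4726, 0.3149, 0.1396]
ee_rot: [-0.0, 0.013, 1.0, -0.0]
contact_force: [0.1, -0.0, -2.6]
width: 0.0136
gripper_force: 98.4
```

Emit:
play_rows --pt "0 0 0.04 0 8" --pt "0 0 0.08 0 8" --pt "0 0 0.11 0 8" --pt "0 0 0.11 0 8"

```text
clock: 25.3
position: [0.473, 0.3152, 0.1362]
ee_rot: [0.0, 0.013, 1.0, 0.0]
contact_force: [-0.3, 0.4, -2.9]
width: 0.0136
gripper_force: 98.3
```

```bash
python3 lid.py
```

```text
t 25.30 pos [473.  315.2 136.2] closing 88.5 tilt [0. 0.] w 13.6 g 98.3 F [-0.3  0.4 -2.9] -> [ 0.02 -0.03 -0.35] 0.0
tilt [-0.0009  0.0026  0.1137] 10774 0.11421909069088207
((470.06536865234375, 316.51519775390625), (186.89634704589844, 295.0484924316406), 88.63733673095703)
[[0.323, 0.222, 0.109], [0.617, 0.41, 0.119]]
```

Still about 1 mm above the rim, with the force unchanged. I'll lower a little more.

Emit:
play_rows --pt "0 0 0.03 0 8" --pt "0 0 0.05 0 8" --pt "0 0 0.05 0 8"

```text
clock: 25.72
position: [0.473, 0.3152, 0.136]
ee_rot: [0.001, 0.013, 1.0, 0.0]
contact_force: [-3.1, -0.7, 7.5]
width: 0.0138
gripper_force: 99.8
```

Landed. I'll release and rise.

Emit:
play_rows --pt "0 0 -0.02 0 20" --pt "0 0 -0.02 0 35" --pt "0 0 -0.02 0 45" --pt "0 0 -0.02 0 45" --pt "0 0 -0.6 0 45"

```text
clock: 26.35
position: [0.4715, 0.3144, 0.1564]
ee_rot: [-0.002, 0.013, 1.0, -0.001]
contact_force: [0.3, 0.1, 0.8]
width: 0.045
gripper_force: 0.0
```

Emit:
play_rows --pt "0 0 -1.2 0 45" --pt "0 0 -2.2 0 45" --pt "0 -1.4 -2.2 0 45" --pt "0 -2.8 -2.2 0 45" --pt "0 -4.2 -2.2 0 45"

```text
clock: 26.98
position: [0.4684, 0.1457, 0.2461]
ee_rot: [0.0, 0.013, 1.0, -0.0]
contact_force: [-0.1, 0.4, -0.4]
width: 0.045
gripper_force: 0.0
```

Emit:
play_rows --pt "0 -1.4 0 0 45" --pt "0 -2.8 0 0 45" --pt "0 -4.2 0 0 45" --pt "0 -5.6 0 0 45" --pt "0 -5.6 0 0 45"

```text
clock: 27.6
position: [0.4627, -0.0804, 0.2459]
ee_rot: [0.0, 0.016, 1.0, -0.001]
contact_force: [-0.1, 0.2, 0.1]
width: 0.0453
gripper_force: 0.0
```

```bash
python3 lid.py; python3 -c "
from h import *
shot('scene','s9.png')"
```

```text
t 27.60 pos [462.7 -80.4 245.9] closing 88.2 tilt [ 0.    -0.001] w 45.3 g 0.0 F [-0.1  0.2  0.1] -> [0.08 9.87 2.38] -0.03
tilt [-0.0002  0.0017  0.1135] 12012 0.11413460743587811
((470.66668701171875, 316.390869140625), (187.70579528808594, 295.9872741699219), 88.69878387451172)
[[0.323, 0.222, 0.109], [0.617, 0.41, 0.118]]
```

View pics/lid.png

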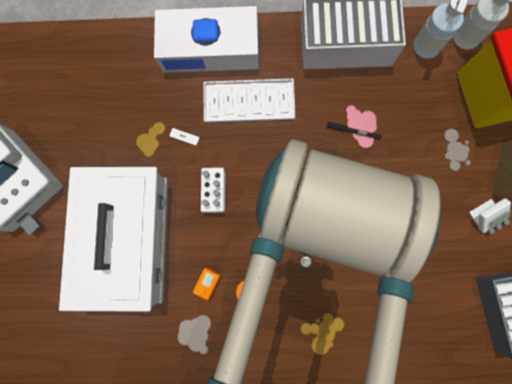

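View pics/s9.png

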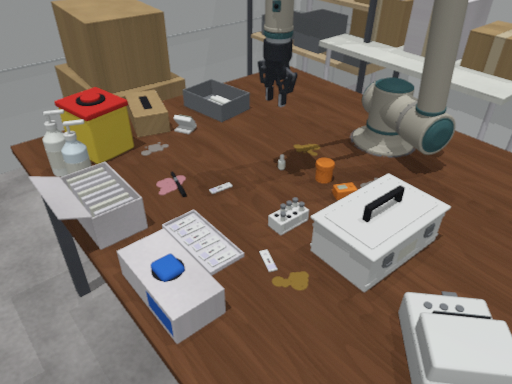

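The lid lies flat on the case, at (110,238) in the top view and (380,225) in the scene view. Its plate top reads 114 mm with a tilt of about 0.1°. The rack, the tray and the orange look-alikes have not moved. I'll hand it in.

```bash
python3 -c "
from rig import manip
print(manip.sign_off())"
```

```text
the job is handed in; nothing more can be done
None
```

The case is packed and handed in at about 28 s: pot, tube and logger are seated in their foam blocks, the lid lies flat and closed, and the rack and test tray were not touched.

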